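Open the screw jar under the bench lamp

ROBOT

A 6-joint arm with a two-finger parallel gripper is mounted at the origin on the work surface. World frame = base frame: x ahead of the robot, y to its left, z up, the work surface at z = 0. Lengths are in m, angles in rad, forces in N, time in s.
With the tool pointing down it reaches from about 0.3 to 0.825 m from the base axis. Payload 5.4 kg.
Tool frame: the origin (TCP) lies between the finger pads; the fingertips stand 14 mm ahead of it and the grasp point (between the pads) lies 5 mm behind it; z points along the fingers, y is the line along which they close (so a half turn about z gives the same grasp; the last joint's range is limited). The gripper opens to 92 mm and grips with 3 to 60 N. Pads are 20 mm wide; open, the fingers measure 128 mm over their backs; the gripper's body (75 mm by 189 mm) begins 69 mm behind the grasp point.
Start: joints at [1.077, 0.158, 1.597, -0, 1.386, -0.21], TCP at [0.161, 0.552, 0.197] pointing down, gripper open.
Joint ranges: [-2.91, 2.91], [-0.94, 2.29], [0.18, 2.7], [-1.29, 4.43], [0.17, 2.64], [-3, 3]. Speed limits (rad/s): [2.57, 2.57, 3.14, 3.14, 3.14, 3.14].

INTERFACE

Orientations are given as a rotation vector (axis times angle).
In Python, from bench import robot gives the robot as it stands.
- The arm moves only by the tool drive_tool, never from a script. Its argument "deltas" is a list of rows, each an object with "linear": the shift along the world's x, y, z in m, a list of three; "yaw": the turn about the world's z in rad; "fingers": the closure, from -1 (fully open) to 1 (shut). A call has exactly 8 rows; each row is the pose to reach, as a shift and turn from the pose commanded when the call began; what a row does not reach only later rows make up. A row lasts 1/8 s, in which the tool goes at most 62.5 mm and 10.7 degrees, less where a joint would pass 70% of its speed; a pose out of reach is approached as far as the arm can. A call with a gripper value outside its range is refused whole. The fingers move at their own pace and stop on an object; the grip force is fixed at half the most. Time passes only in rows, so rows that repeat a pose let the fingers close, or fill a call up. It gives the time, the measured TCP pose, the force, the opening and the grip force at its end, in the units of the state.
- robot.sense(): the state, without advancing time (a new reading comes with each control period).
- robot.get_image(name): name is "scene" or "top"; returns the picture (480x640x3 uint8, red, green, blue); there is no depth.
- robot.camera_model(name): a dict with "camera_matrix" (3x3 intrinsics, pixels), "origin" and "attitude" of the camera in the world. Camera axes: x right, y up, looking along -z (the intrinsics and any distortion apply to the point x, -y, -z); pixel columns grow to the right and rows downward; lengths in m; the calibration is good to about 2 mm. A picture is of the moment at which its call begins. camera_model takes no time and is no camera call.
- robot.close_job(): hands the job in; it is judged then, once.
Trained networks look in the newest picture that a camera, given by its name, has taken for a name from the list of things; names that differ only in an ending like _2 or _b are one class to them, and where a whole thing is asked for, a point or a joint stands for the part that bears it (a point fixed in the world has none). Each returns a list of dicts, best first, with "conf" (0 to 1); they miss things now and then, are a little off and sometimes report something else, mostly with a low value. They report only what shows in the picture. A call takes as long as a camera call. They do not tell look-alikes from the thing itself.
- robot.spot_in(camera, name): "location" ([row, column] in pixels, amid what is visible of it).
- robot.cut_out(camera, name): "region" (480x640 bool, what is visible of it) and "location" ([row, column] in pixels, amid what is visible of it).
- robot.spot_point(camera, name): "location" ([row, column] in pixels: a listed point, or the origin of a listed thing).
The state is a dict: "t": time; "qpos": joint angles; "joint_vel": joint speeds; "tau": joint torques, N m; "ee_pos": TCP position; "tcp_rot": TCP orientation; "contact_force": force on the tool from outside, world axes, zero at the start; "wrist_torque": the same for the moment, N m; "grip_width": finger opening in m; "grip_force": force on a finger pad.
Only numpy, scipy, OpenCV 4.12 (cv2) and the standard library are available. Lean on these libraries where they do the work, as an engineer would, in place of code of your own. Each camera call takes 0.05 s, during which the arm holds its last target. There are 200 camera calls.

TASK

Swing the lamp's arm aside so that its head no longer hangs over the jar beneath it, then unscrew that jar's cap: nobody remembers which way its thread runs, so try both ways and see which one it gives. Finish holding the cap in the gripper, level and still, lifted a few centimetres clear above its own jar; do not put it down or let go. Leave the lamp swung aside, and do not disturb the spare jar's cap or the other things on the bench.

Things in the scene. Friction and masses are not known exactly. Their poses are not given: they have to be found in the camera images.
- lamp_arm (a joint): Swivel of the lamp's arm about the upright post, rad, range -1.5 to 1.5, either way is allowed. It starts within 0.12 of 0, where the head hangs over the jar; positive is anticlockwise seen from above. It stays where it is left; about 1.5 N at the knob moves it.
- lamp_knob (a point): Red upright knob on the lamp head, 18 mm in diameter, standing 50 mm above the head's crown. Point: on its axis, 26 mm below its top, 282 mm above the bench. The green head below it, 90 mm wide, reaches down to 204 mm above the bench. Knob to swivel axis: 210 mm; the arm between is a bar 18 mm wide, its top 258 mm above the bench.
- lamp_hinge (a point): Swivel axis of the lamp arm (upright), a fixed point 252 mm above the bench on the lamp's post; the post's top is 272 mm above the bench, its foot 96 mm wide.
- cap_a_grip (a point): Loose twist cap of jar_a: blue, round, 67 mm wide, skirt 36 mm tall, with a white upright grip bar on top, 54 mm long, 14 thick, 28 tall. Point: centre of the bar, 14 mm above the flat cap top, 50 mm above the skirt's rim; x along the bar, z up. Closed, it hits a hard stop within 10 degrees one way; the other way (unseen, differs from jar to jar) it turns freely, without rising.
- cap_b_grip (a point): Loose twist cap of jar_b: blue, round, 67 mm wide, skirt 36 mm tall, with a white upright grip bar on top, 54 mm long, 14 thick, 28 tall. Point: centre of the bar, 14 mm above the flat cap top, 50 mm above the skirt's rim; x along the bar, z up. Closed, it hits a hard stop within 10 degrees one way; the other way (unseen, differs from jar to jar) it turns freely, without rising.
- jar_a_mouth (a point): Mouth of glass jar_a (80 mm wide, fixed in a black 94 mm cup): on its axis, top of the neck, 120 mm above the bench, 6 mm under the cap's flat top. x lies along the closed cap's bar within 3 degrees. The cap lifts straight off when turned 55 to 120 degrees the free way. The jar 210 mm from lamp_hinge is the one under the lamp; the spare is over 350 mm away.
- jar_b_mouth (a point): Mouth of glass jar_b (80 mm wide, fixed in a black 94 mm cup): on its axis, top of the neck, 120 mm above the bench, 6 mm under the cap's flat top. x lies along the closed cap's bar within 3 degrees. The cap lifts straight off when turned 55 to 120 degrees the free way. The jar 210 mm from lamp_hinge is the one under the lamp; the spare is over 350 mm away.
- scraper: Black plastic groove scraper lying flat, 110 x 30 x 14 mm; origin under its middle. Bystander.
- brush: Brush with black bristles down and bamboo handle, 190 x 52 x 38 mm; origin under its middle. Bystander.
- wax: Yellow wax block 90 x 45 x 24 mm; origin under its middle. Bystander.
- file_guide: Aluminium file guide, an L of 75 x 45 x 39 mm; origin under its middle. Bystander.
- cork: Cork rubbing block 90 x 55 x 30 mm; origin under its middle. Bystander.
Not all that is in view belongs to the job. Leave any green look-alike of the part that bears cap_b_grip alone. What is shaped like the part that bears cap_a_grip but orange is not meant.

How it is judged:
On the way, in this order (a step that is already met when the one before it is completed fails the run):
1. the lamp head is swung clear of the jar that stood beneath it (over 110 mm aside) (((horizontal distance between jar_a_mouth and lamp_hinge below 0.3 m and horizontal distance between lamp_knob and jar_a_mouth above 0.11 m) or (horizontal distance between jar_b_mouth and lamp_hinge below 0.3 m and horizontal distance between lamp_knob and jar_b_mouth above 0.11 m))), for 0.2 s.
2. that jar's cap is turned loose, over 41 degrees, while still on its neck (((horizontal distance between jar_a_mouth and lamp_hinge below 0.3 m and horizontal distance between lamp_knob and jar_a_mouth above 0.11 m and angle between the x axis of cap_a_grip and the x axis of jar_a_mouth, either way round above 0.72 rad and z of cap_a_grip in the frame of jar_a_mouth below 0.032 m) or (horizontal distance between jar_b_mouth and lamp_hinge below 0.3 m and horizontal distance between lamp_knob and jar_b_mouth above 0.11 m and angle between the x axis of cap_b_grip and the x axis of jar_b_mouth, either way round above 0.72 rad and z of cap_b_grip in the frame of jar_b_mouth below 0.032 m))), for 0.1 s.
At the end, for the whole second after the job is handed in: The cap of the jar by the lamp is gripped by the fingers and touched by neither jar nor lamp, its grip bar's centre over 185 mm above the bench (closed: 140 mm) and within 60 mm of its jar's axis, level within 20 degrees and still; the lamp's knob is still over 110 mm aside of the jar's axis (((horizontal distance between jar_a_mouth and lamp_hinge below 0.3 m and horizontal distance between lamp_knob and jar_a_mouth above 0.11 m and height (world z) of cap_a_grip above 0.185 m and horizontal distance between cap_a_grip and jar_a_mouth below 0.06 m and angle between cap_a_grip's own z axis and vertical below 0.35 rad and contact force between cap_a and the fingers above 1 N and contact force between cap_a and jar_a below 0.05 N and contact force between cap_a and lamp_base below 0.05 N and linear speed of cap_a below 0.03 m/s) or (horizontal distance between jar_b_mouth and lamp_hinge below 0.3 m and horizontal distance between lamp_knob and jar_b_mouth above 0.11 m and height (world z) of cap_b_grip above 0.185 m and horizontal distance between cap_b_grip and jar_b_mouth below 0.06 m and angle between cap_b_grip's own z axis and vertical below 0.35 rad and contact force between cap_b and the fingers above 1 N and contact force between cap_b and jar_b below 0.05 N and contact force between cap_b and lamp_base below 0.05 N and linear speed of cap_b below 0.03 m/s))); the arm keeps its last pose, push and grip.
It fails at once if the spare jar's cap is disturbed (moved 15 mm or turned 0.4 rad) ((horizontal distance between jar_a_mouth and lamp_hinge above 0.3 m and (distance of cap_a_grip from where it was at the start of the episode above 0.015 m or angle between the x axis of cap_a_grip and the x axis of jar_a_mouth, either way round above 0.4 rad)) or (horizontal distance between jar_b_mouth and lamp_hinge above 0.3 m and (distance of cap_b_grip from where it was at the start of the episode above 0.015 m or angle between the x axis of cap_b_grip and the x axis of jar_b_mouth, either way round above 0.4 rad))).
It fails at once if another thing on the bench is pushed more than 25 mm (distance of any of scraper, brush, wax, file_guide, cork from where it was at the start of the episode above 0.025 m).
It also fails if it takes over 67 s, if anything falls off the work surface, if the arm or the gripper's body presses on something with over 40 N, if the wrist force passes 120 N, or if a joint passes its speed limit or range.

## Working session

There is one attempt and no reset: what is moved stays moved. The work goes in short steps, Python scripts to look and compute and a tool call to move; the robot and the scene stay as the last step left them, time stands still between calls to the robot, and variables do not carry over. Pictures are saved under pics/ and viewed, at most 10 in all, crops included, and the job is handed in when it is done.

Besides the shell and the picture viewer there is one more tool, called after "Call:" by a JSON object that holds its "api" and its "payload". drive_tool: Moves the arm, as the interface text tells. Its arguments: {"type":"object","properties":{"deltas":{"type":"array"}},"required":["deltas"]}

```bash
mkdir -p pics
cat > h.py <<'E'
import numpy as np, cv2
from bench import robot
from scipy.spatial.transform import Rotation as R
def att(m):
    a=np.array(m["attitude"],float)
    return a if a.shape==(3,3) else R.from_rotvec(a).as_matrix() if a.size==3 else None
def at_z(cam,loc,z):
    m=robot.camera_model(cam);K=np.array(m["camera_matrix"]);A=att(m);o=np.array(m["origin"])
    d=np.linalg.inv(K)@[loc[1],loc[0],1]; d=A@(d*[1,-1,-1])
    return o+d*(z-o[2])/d[2]
def proj(cam,p):
    m=robot.camera_model(cam);K=np.array(m["camera_matrix"]);A=att(m);o=np.array(m["origin"])
    c=A.T@(np.array(p)-o)*[1,-1,-1]; u=K@c; return u[1]/u[2],u[0]/u[2]
E
python3 - <<'E'
from h import *
for c in("scene","top"):
    im=robot.get_image(c);cv2.imwrite(f"pics/{c}0.png",im[:,:,::-1]);print(robot.camera_model(c))
    for n,z in(("lamp_knob",.282),("lamp_hinge",.252),("cap_a_grip",.14),("jar_a_mouth",.12)):
        for d in robot.spot_point(c,n):print(c,n,round(d["conf"],2),np.round(d["location"]),np.round(at_z(c,d["location"],z),3))
print(robot.sense())
E
```

```text
{'camera_matrix': array([[451.80847835,   0.        , 325.06031767],
       [  0.        , 451.80847835, 234.96157626],
       [  0.        ,   0.        ,   1.        ]]), 'origin': array([1.24576068, 0.83736474, 1.05758558]), 'attitude': array([0.3830138 , 1.03788355, 2.18895853])}
scene lamp_knob 0.98 [186. 326.] [ 0.454 -0.025  0.282]
scene lamp_hinge 0.59 [214. 263.] [ 0.661 -0.079  0.252]
scene cap_a_grip 0.6 [334. 488.] [0.483 0.586 0.14 ]
scene cap_a_grip 0.58 [334. 451.] [0.546 0.523 0.14 ]
scene jar_a_mouth 0.72 [339. 449.] [0.549 0.521 0.12 ]
{'camera_matrix': array([[467.64792668,   0.        , 314.40359182],
       [  0.        , 467.64792668, 243.37958615],
       [  0.        ,   0.        ,   1.        ]]), 'origin': array([0.39441512, 0.04295111, 1.43280837]), 'attitude': array([ 0.12363862, -0.1004601 , -1.56828123])}
top lamp_knob 0.61 [284. 348.] [ 0.458 -0.023  0.282]
top lamp_hinge 0.87 [207. 372.] [ 0.659 -0.087  0.252]
top cap_a_grip 0.57 [308. 140.] [0.401 0.541 0.14 ]
top jar_a_mouth 0.97 [260. 150.] [0.536 0.528 0.12 ]
{'t': 0.5, 'qpos': array([ 1.07689833e+00,  1.58431120e-01,  1.59709142e+00,  3.21644121e-06,
        1.38617887e+00, -2.10107023e-01]), 'joint_vel': array([ 0.00078679, -0.00179517, -0.00212038, -0.00015584, -0.0007067 ,
        0.00100196]), 'tau': array([-8.74155489e-05, -3.85219967e+01, -3.22067642e+01,  7.01759756e-02,
        3.16486694e-02, -2.97390852e-05]), 'ee_pos': array([0.16099444, 0.55194371, 0.1964378 ]), 'tcp_rot': array([-4.44278618e-01, -3.10997856e+00,  1.58650145e-04]), 'contact_force': array([-0.64868426, -0.4801039 , -0.16340338]), 'wrist_torque': array([-0.01908835,  0.02412198, -0.0100579 ]), 'grip_force': 0.0, 'grip_width': 0.09174538318504281}
```

View pics/scene0.png

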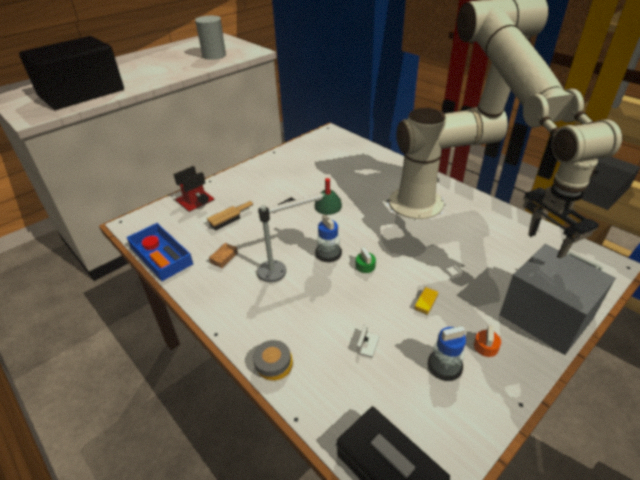

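View pics/top0.png

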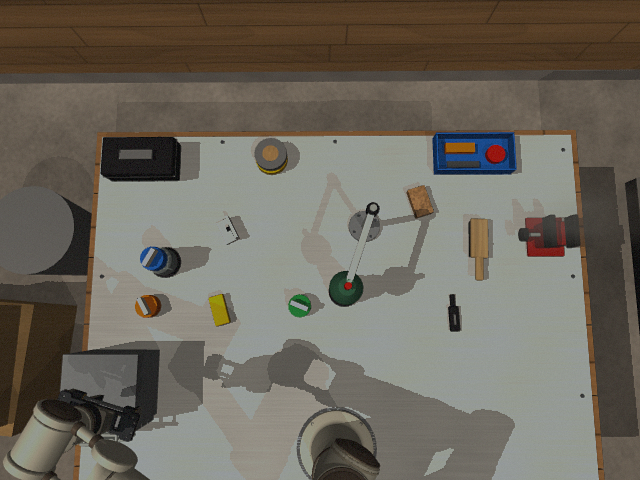

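The scene view shows the lamp knob at (186,326) above a blue-capped jar at about (235,328). The post top is at (214,263), the spare jar at (340,450), the green look-alike at (262,365) and the orange one at (342,488). In the top view the knob is at (284,348) and the hinge at (207,372).

The estimates put the knob at about (0.456,-0.024) and the hinge at about (0.660,-0.083). The fingers' closing line already runs along the head's swing direction, so I'll grip the knob and swing it clockwise.

Call:
{"api": "drive_tool", "payload": {"deltas": [{"linear":[0,0,0.06],"yaw":0,"fingers":-1},{"linear":[0,0,0.12],"yaw":0,"fingers":-1},{"linear":[0,0,0.18],"yaw":0,"fingers":-1},{"linear":[0.027,-0.053,0.18],"yaw":0,"fingers":-1},{"linear":[0.054,-0.106,0.18],"yaw":0,"fingers":-1},{"linear":[0.081,-0.159,0.18],"yaw":0,"fingers":-1},{"linear":[0.108,-0.212,0.18],"yaw":0,"fingers":-1},{"linear":[0.135,-0.265,0.18],"yaw":0,"fingers":-1}]}}

```text
t: 1.5
ee_pos: [0.2965, 0.2853, 0.3767]
tcp_rot: [0.443, 3.109, 0.001]
contact_force: [0.8, 0.5, 0.1]
grip_width: 0.0921
grip_force: 0.0
```

Call:
{"api": "drive_tool", "payload": {"deltas": [{"linear":[0.027,-0.053,0],"yaw":0,"fingers":-1},{"linear":[0.054,-0.106,0],"yaw":0,"fingers":-1},{"linear":[0.081,-0.159,0],"yaw":0,"fingers":-1},{"linear":[0.108,-0.212,0],"yaw":0,"fingers":-1},{"linear":[0.135,-0.265,0],"yaw":0,"fingers":-1},{"linear":[0.16,-0.311,0],"yaw":0,"fingers":-1},{"linear":[0.16,-0.311,0],"yaw":0,"fingers":-1},{"linear":[0.16,-0.311,0],"yaw":0,"fingers":-1}]}}

```text
t: 2.5
ee_pos: [0.4558, -0.0236, 0.3766]
tcp_rot: [-0.444, -3.11, -0.001]
contact_force: [-1.2, -0.9, 0.3]
grip_width: 0.0919
grip_force: 0.0
```

Call:
{"api": "drive_tool", "payload": {"deltas": [{"linear":[0,0,-0.04],"yaw":0,"fingers":-1},{"linear":[0,0,-0.08],"yaw":0,"fingers":-1},{"linear":[0,0,-0.09],"yaw":0,"fingers":-1},{"linear":[0,0,-0.09],"yaw":0,"fingers":1},{"linear":[0,0,-0.09],"yaw":0,"fingers":1},{"linear":[0,0,-0.09],"yaw":0,"fingers":1},{"linear":[0,0,-0.09],"yaw":0,"fingers":1},{"linear":[0,0,-0.09],"yaw":0,"fingers":1}]}}

```text
t: 3.5
ee_pos: [0.4561, -0.0241, 0.2867]
tcp_rot: [0.444, 3.11, -0.0]
contact_force: [-0.4, -0.4, 0.2]
grip_width: 0.0442
grip_force: 0.0
```

Run:
```python
from h import *
s=robot.sense();print(s["grip_width"],s["grip_force"],s["ee_pos"],s["qpos"])
im=robot.get_image("scene");cv2.imwrite("pics/s1.png",cv2.resize(im[130:330,230:430,::-1],(600,600)))
k=np.array([.456,-.024]);h=np.array([.660,-.083])
for a in np.arange(-.15,-1.21,-.15):
    r=R.from_euler("z",a).as_matrix()[:2,:2];print(round(a,2),np.round(h+r@(k-h)-k,3))
```

```text
0.044161143215573156 0.0 [ 0.45613261 -0.02410185  0.28674983] [-3.18401899e-01 -2.04622897e-01  1.77735659e+00  4.48726835e-06
  1.56851190e+00 -1.60529515e+00]
-0.15 [0.011 0.03 ]
-0.3 [0.027 0.058]
-0.45 [0.046 0.083]
-0.6 [0.069 0.105]
-0.75 [0.095 0.123]
-0.9 [0.123 0.137]
-1.05 [0.154 0.147]
-1.2 [0.185 0.153]
```

View pics/s1.png

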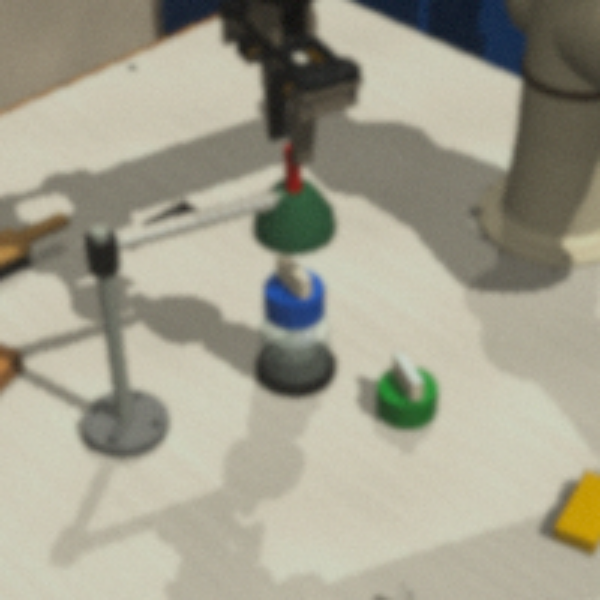

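The crop shows the fingers straddling the red knob, at about (165,292) in the crop. They are still closing, so I'll finish the grip.

Call:
{"api": "drive_tool", "payload": {"deltas": [{"linear":[0,0,0],"yaw":0,"fingers":1},{"linear":[0,0,0],"yaw":0,"fingers":1},{"linear":[0,0,0],"yaw":0,"fingers":1},{"linear":[0,0,0],"yaw":0,"fingers":1},{"linear":[0,0,0],"yaw":0,"fingers":1},{"linear":[0,0,0],"yaw":0,"fingers":1},{"linear":[0.005,0.015,0],"yaw":-0.075,"fingers":1},{"linear":[0.011,0.03,0],"yaw":-0.15,"fingers":1}]}}

```text
t: 4.55
ee_pos: [0.4678, 0.0051, 0.2865]
tcp_rot: [0.681, 3.065, -0.003]
contact_force: [3.8, -3.4, -2.3]
grip_width: 0.0153
grip_force: 30.0
```

Call:
{"api": "drive_tool", "payload": {"deltas": [{"linear":[0.016,0.028,0],"yaw":-0.15,"fingers":1},{"linear":[0.035,0.053,0],"yaw":-0.3,"fingers":1},{"linear":[0.058,0.075,0],"yaw":-0.45,"fingers":1},{"linear":[0.084,0.093,0],"yaw":-0.6,"fingers":1},{"linear":[0.112,0.107,0],"yaw":-0.75,"fingers":1},{"linear":[0.143,0.117,0],"yaw":-0.9,"fingers":1},{"linear":[0.174,0.123,0],"yaw":-1.05,"fingers":1},{"linear":[0.174,0.123,0],"yaw":-1.05,"fingers":1}]}}

```text
t: 5.55
ee_pos: [0.6444, 0.1198, 0.2865]
tcp_rot: [2.122, 2.298, -0.015]
contact_force: [1.1, -23.0, 0.6]
grip_width: 0.0154
grip_force: 30.0
```

Call:
{"api": "drive_tool", "payload": {"deltas": [{"linear":[0,0,0],"yaw":0,"fingers":-1},{"linear":[0,0,0],"yaw":0,"fingers":-1},{"linear":[0,0,0],"yaw":0,"fingers":-1},{"linear":[0,0,0],"yaw":0,"fingers":-1},{"linear":[0,0,0.03],"yaw":0,"fingers":-1},{"linear":[0,0,0.06],"yaw":0,"fingers":-1},{"linear":[0,0,0.1],"yaw":0,"fingers":-1},{"linear":[0,0,0.1],"yaw":0,"fingers":-1}]}}

```text
t: 6.55
ee_pos: [0.6422, 0.1294, 0.391]
tcp_rot: [2.118, 2.312, 0.009]
contact_force: [0.4, -0.3, -0.2]
grip_width: 0.0914
grip_force: 0.0
```

Run:
```python
from h import *
print(robot.sense()["qpos"])
ims={}
for c in("scene","top"):
    im=robot.get_image(c);ims[c]=im
    for n,z in(("lamp_knob",.282),("cap_a_grip",.14),("jar_a_mouth",.12)):
        for d in robot.spot_point(c,n):print(c,n,round(d["conf"],2),np.round(d["location"],1),np.round(at_z(c,d["location"],z),3))
a=ims["top"][220:340,280:400,::-1];b=ims["scene"][180:280,270:370,::-1]
cv2.imwrite("pics/c2.png",np.hstack([cv2.resize(a,(400,400),interpolation=2),cv2.resize(b,(400,400),interpolation=2)]))
```

```text
[ 1.46720820e-02  3.28686726e-01  1.01939232e+00  5.62723966e-05
  1.78563877e+00 -7.28304742e-02]
scene lamp_knob 0.94 [235.1 311.1] [0.647 0.12  0.282]
scene cap_a_grip 0.81 [335.  451.6] [0.548 0.525 0.14 ]
scene cap_a_grip 0.67 [337.1 490.2] [0.485 0.595 0.14 ]
scene jar_a_mouth 0.81 [341.1 450.3] [0.551 0.527 0.12 ]
top lamp_knob 0.7 [209.6 290.7] [0.646 0.12  0.282]
top lamp_knob 0.7 [313.1 451.1] [ 0.389 -0.271  0.282]
top lamp_knob 0.39 [207.5 372. ] [ 0.65  -0.084  0.282]
top cap_a_grip 0.73 [306.1 144.6] [0.406 0.53  0.14 ]
top cap_a_grip 0.71 [256.2 148.7] [0.545 0.526 0.14 ]
top jar_a_mouth 0.83 [259.5 151.4] [0.538 0.525 0.12 ]
```

View pics/c2.png

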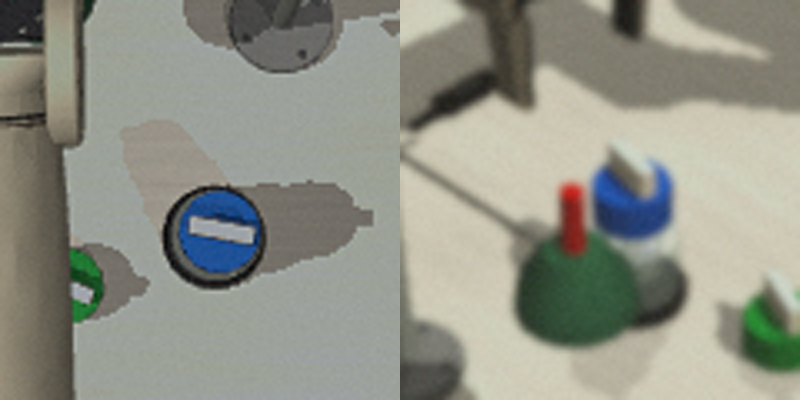

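The left (top) crop shows the uncovered blue cap, with its white bar at about (222,230), which is pixel row 289, column 346. The lamp head is well aside, with the knob at (0.647,0.120). Next I'll measure the bar.

Run:
```python
from h import *
im=robot.get_image("top").astype(int)
r,g,b=im[...,0],im[...,1],im[...,2]
ok=np.zeros(r.shape,bool);ok[265:315,325:365]=1
blue=ok&(b>r+50)
n,l,st,c=cv2.connectedComponentsWithStats(blue.astype(np.uint8));i=1+st[1:,4].argmax()
hull=cv2.convexHull(np.argwhere(l==i)[:,::-1].astype(np.int32))
m=np.zeros(r.shape,np.uint8);cv2.fillConvexPoly(m,hull,1)
(hc,hr),rad=cv2.minEnclosingCircle(hull);print("cap top circle",hr,hc,rad,at_z("top",(hr,hc),.126))
w=(m>0)&(r>150)&(abs(r-b)<50)
p=np.argwhere(w);print(len(p))
q=cv2.minAreaRect(p[:,::-1].astype(np.float32));box=cv2.boxPoints(q);print(q)
W=np.array([at_z("top",x,.154)[:2] for x in p]);mu=W.mean(0);ev,V=np.linalg.eigh(np.cov(W.T))
d=V[:,1];print("bar",mu,np.degrees(np.arctan2(d[1],d[0]))%180,np.sqrt(12*ev))
s=robot.sense();y=R.from_rotvec(s["tcp_rot"]).as_matrix()[:,1];print("closing",np.degrees(np.arctan2(y[1],y[0])),s["ee_pos"],s["qpos"][[0,5]])
```

```text
cap top circle 289.18292236328125 345.3780517578125 12.290514945983887 [ 0.45332339 -0.02391758  0.126     ]
84
((346.0799865722656, 288.55999755859375), (18.782974243164062, 4.293251037597656), 10.304845809936523)
bar [ 0.45362533 -0.0242805 ] 79.33210399407642 [0.01193784 0.05247517]
closing 4.986288854884473 [0.64076426 0.12897767 0.38563567] [ 0.01416873 -0.07286718]
```

Call:
{"api": "drive_tool", "payload": {"deltas": [{"linear":[-0.047,-0.038,0],"yaw":-0.07,"fingers":-1},{"linear":[-0.094,-0.076,0],"yaw":-0.14,"fingers":-1},{"linear":[-0.141,-0.114,0],"yaw":-0.21,"fingers":-1},{"linear":[-0.187,-0.153,0],"yaw":-0.274,"fingers":-1},{"linear":[-0.187,-0.153,-0.06],"yaw":-0.274,"fingers":-1},{"linear":[-0.187,-0.153,-0.12],"yaw":-0.274,"fingers":-1},{"linear":[-0.187,-0.153,-0.17],"yaw":-0.274,"fingers":-1},{"linear":[-0.187,-0.153,-0.17],"yaw":-0.274,"fingers":-1}]}}

```text
t: 8.0
ee_pos: [0.451, -0.0231, 0.2127]
tcp_rot: [-2.414, -1.999, 0.007]
contact_force: [0.9, 0.5, -0.2]
grip_width: 0.0917
grip_force: 0.0
```

Call:
{"api": "drive_tool", "payload": {"deltas": [{"linear":[0,0,-0.035],"yaw":0,"fingers":-1},{"linear":[0,0,-0.06],"yaw":0,"fingers":-1},{"linear":[0,0,-0.072],"yaw":0,"fingers":-1},{"linear":[0,0,-0.072],"yaw":0,"fingers":-1},{"linear":[0,0,-0.072],"yaw":0,"fingers":1},{"linear":[0,0,-0.072],"yaw":0,"fingers":1},{"linear":[0,0,-0.072],"yaw":0,"fingers":1},{"linear":[0,0,-0.072],"yaw":0,"fingers":1}]}}

```text
t: 9.0
ee_pos: [0.4541, -0.0241, 0.1447]
tcp_rot: [2.419, 2.004, 0.0]
contact_force: [0.1, 0.5, 0.2]
grip_width: 0.0541
grip_force: 0.0
```

Call:
{"api": "drive_tool", "payload": {"deltas": [{"linear":[0,0,0],"yaw":0,"fingers":1},{"linear":[0,0,0],"yaw":0,"fingers":1},{"linear":[0,0,0],"yaw":0,"fingers":1},{"linear":[0,0,0],"yaw":0,"fingers":1},{"linear":[0,0,0],"yaw":0,"fingers":1},{"linear":[0,0,0],"yaw":0,"fingers":1},{"linear":[0,0,0],"yaw":0,"fingers":1},{"linear":[0,0,0],"yaw":0,"fingers":1}]}}

```text
t: 10.0
ee_pos: [0.454, -0.024, 0.1445]
tcp_rot: [2.419, 2.004, 0.0]
contact_force: [-0.0, -0.0, 0.4]
grip_width: 0.0003
grip_force: 0.0
```

Run:
```python
from h import *
s=robot.sense();print({k:np.round(v,3) for k,v in s.items()})
im=robot.get_image("scene");cv2.imwrite("pics/s3.png",cv2.resize(im[130:330,230:430,::-1],(600,600)))
```

```text
{'t': np.float64(10.0), 'qpos': array([-0.32 , -0.115,  1.981, -0.   ,  1.276, -0.133]), 'joint_vel': array([-0.001,  0.   ,  0.   ,  0.001,  0.   , -0.002]), 'tau': array([ 2.0000e-03, -2.6444e+01, -3.1040e+01,  7.1000e-02,  2.5000e-02,
       -0.0000e+00]), 'ee_pos': array([ 0.454, -0.024,  0.145]), 'tcp_rot': array([2.419, 2.004, 0.   ]), 'contact_force': array([-0.037, -0.013,  0.436]), 'wrist_torque': array([-0.127,  0.069,  0.006]), 'grip_force': np.float64(0.0), 'grip_width': np.float64(0.0)}
```

View pics/s3.png

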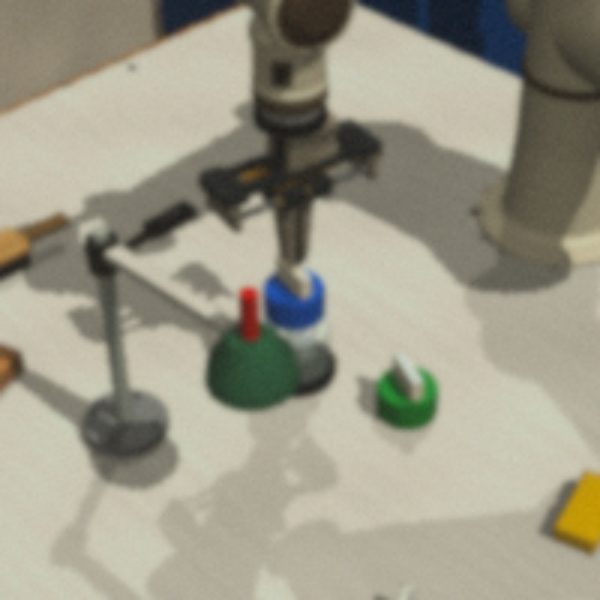

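The crop shows the fingers shut with the white bar still visible below or in front of them, at about (278,295) in the crop. I missed it, so I'll compare the projections.

Run:
```python
from h import *
for n,p in(("tip",(.454,-.024,.1305)),("bar top",(.4536,-.0243,.154)),("bar c",(.4536,-.0243,.140)),("captop",(.4536,-.0243,.126)),("cuptop?",(.4536,-.0243,.0))):
    a=np.array(proj("scene",p));print(n,np.round(a,1),"crop",np.round((a-[130,230])*3))
im=robot.get_image("scene").astype(int)
# blue cap centroid and white bar in scene
r,g,b=im[...,0],im[...,1],im[...,2];ok=np.zeros(r.shape,bool);ok[210:250,310:345]=1
bl=np.argwhere(ok&(b>r+50)&(b>g+30));print("blue",bl.min(0),bl.max(0),bl.mean(0))
T=robot.get_image("top")
cv2.imwrite("pics/c4.png",np.hstack([cv2.resize(im[195:255,295:355,::-1].astype(np.uint8),(400,400),interpolation=2),cv2.resize(T[220:340,280:400,::-1],(400,400),interpolation=2)]))
```

```text
tip [224.2 327.4] crop [283. 292.]
bar top [218.4 327.3] crop [265. 292.]
bar c [221.8 327.4] crop [275. 292.]
captop [225.1 327.5] crop [285. 292.]
cuptop? [253.4 328.2] crop [370. 294.]
blue [221 318] [238 337] [230.89268293 328.0097561 ]
```

View pics/c4.png

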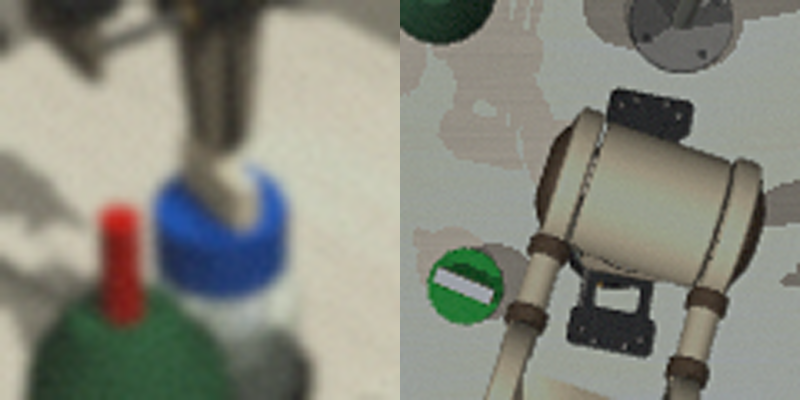

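The left crop shows the closed fingertips ending at scene row 218, which is bar-top height (z≈0.154). The reported TCP predicts row 224, so the tips really sit about 20 mm higher than reported. I'll open and then lower carefully while watching the force.

Call:
{"api": "drive_tool", "payload": {"deltas": [{"linear":[0,0,0],"yaw":0,"fingers":-1},{"linear":[0,0,0],"yaw":0,"fingers":-1},{"linear":[0,0,0],"yaw":0,"fingers":-1},{"linear":[0,0,0],"yaw":0,"fingers":-1},{"linear":[0,0,0],"yaw":0,"fingers":-1},{"linear":[0,0,-0.002],"yaw":0,"fingers":-1},{"linear":[0,0,-0.004],"yaw":0,"fingers":-1},{"linear":[0,0,-0.004],"yaw":0,"fingers":-1}]}}

```text
t: 11.15
ee_pos: [0.4538, -0.024, 0.1402]
tcp_rot: [-2.419, -2.004, 0.001]
contact_force: [0.5, -0.3, 0.3]
grip_width: 0.0778
grip_force: 0.0
```

Run:
```python
from h import *
im=robot.get_image("scene");cv2.imwrite("pics/s5.png",cv2.resize(im[180:260,275:381,::-1],(795,600),interpolation=2))
s=robot.sense();M=R.from_rotvec(s["tcp_rot"]).as_matrix();print(s["contact_force"],s["grip_width"])
for sg in(-1,1):
    a=np.array(proj("scene",s["ee_pos"]+M@[0,sg*.055,.014]));print(sg,"pred tip crop",np.round((a-[180,275])*7.5))
```

```text
[ 0.27372455 -0.30913584  0.64687884] 0.08214946037918294
-1 pred tip crop [296. 497.]
1 pred tip crop [383. 287.]
```

View pics/s5.png

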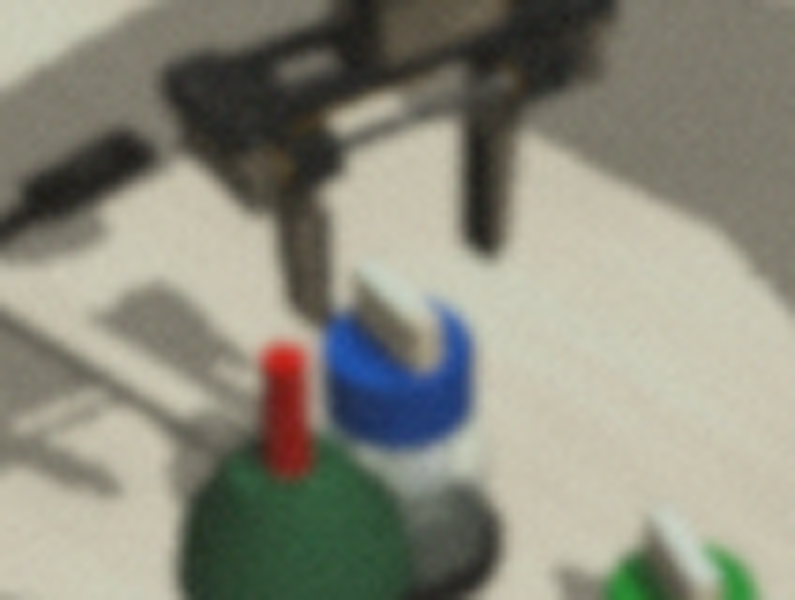

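The open tips appear at crop (315,308) and (250,485), about 7 px (roughly 28 mm) above their predicted positions. Laterally they agree. So the tool is short in z by about 25 mm, and I'll lower further while watching the force.

Call:
{"api": "drive_tool", "payload": {"deltas": [{"linear":[0,0,-0.003],"yaw":0,"fingers":-1},{"linear":[0,0,-0.006],"yaw":0,"fingers":-1},{"linear":[0,0,-0.009],"yaw":0,"fingers":-1},{"linear":[0,0,-0.012],"yaw":0,"fingers":-1},{"linear":[0,0,-0.014],"yaw":0,"fingers":-1},{"linear":[0,0,-0.016],"yaw":0,"fingers":-1},{"linear":[0,0,-0.016],"yaw":0,"fingers":-1},{"linear":[0,0,-0.016],"yaw":0,"fingers":-1}]}}

```text
t: 12.2
ee_pos: [0.4541, -0.024, 0.1246]
tcp_rot: [2.419, 2.004, 0.0]
contact_force: [0.8, -0.5, 0.1]
grip_width: 0.0918
grip_force: 0.0
```

Call:
{"api": "drive_tool", "payload": {"deltas": [{"linear":[0,0,0],"yaw":0,"fingers":1},{"linear":[0,0,0],"yaw":0,"fingers":1},{"linear":[0,0,0],"yaw":0,"fingers":1},{"linear":[0,0,0],"yaw":0,"fingers":1},{"linear":[0,0,0],"yaw":0,"fingers":1},{"linear":[0,0,0],"yaw":0,"fingers":1},{"linear":[0,0,0],"yaw":0,"fingers":1},{"linear":[0,0,0],"yaw":0,"fingers":1}]}}

```text
t: 13.2
ee_pos: [0.454, -0.024, 0.1245]
tcp_rot: [2.419, 2.004, 0.0]
contact_force: [0.8, -0.1, -0.0]
grip_width: 0.0139
grip_force: 0.2
```

Run:
```python
from h import *
im=robot.get_image("scene");cv2.imwrite("pics/s6.png",cv2.resize(im[180:260,275:381,::-1],(795,600),interpolation=2))
s=robot.sense();print(s["contact_force"],s["grip_width"],s["grip_force"],s["wrist_torque"])
```

```text
[ 0.58987231  0.43237283 -0.11862374] 0.013548733546374583 29.999798834323883 [-0.05698788  0.04713386  0.00313349]
```

View pics/s6.png

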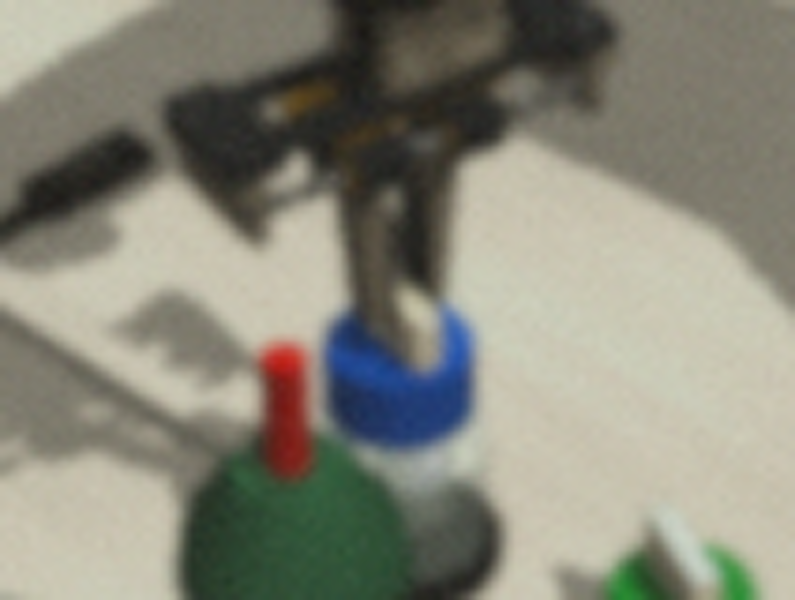

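The bar is now held between the fingers at about (310,400), with a 13.5 mm opening and 30 N of grip. Now I'll try turning it one way.

Call:
{"api": "drive_tool", "payload": {"deltas": [{"linear":[0,0,0],"yaw":0.03,"fingers":1},{"linear":[0,0,0],"yaw":0.06,"fingers":1},{"linear":[0,0,0],"yaw":0.09,"fingers":1},{"linear":[0,0,0],"yaw":0.12,"fingers":1},{"linear":[0,0,0],"yaw":0.15,"fingers":1},{"linear":[0,0,0],"yaw":0.18,"fingers":1},{"linear":[0,0,0],"yaw":0.21,"fingers":1},{"linear":[0,0,0],"yaw":0.21,"fingers":1}]}}

```text
t: 14.25
ee_pos: [0.454, -0.0241, 0.1245]
tcp_rot: [2.195, 2.247, -0.0]
contact_force: [1.3, 0.4, 0.0]
grip_width: 0.0136
grip_force: 30.0
```

Run:
```python
from h import *
s=robot.sense();print(s["contact_force"],s["grip_width"],s["grip_force"],s["wrist_torque"],s["tau"][5],s["qpos"][5],s["tcp_rot"])
y=R.from_rotvec(s["tcp_rot"]).as_matrix()[:,1];print(np.degrees(np.arctan2(y[1],y[0])))
```

```text
[1.30416731 0.4286083  0.04689331] 0.013646900631310268 29.999745190143585 [-0.09481559  0.0676074   0.01274708] -0.10697024641558528 -0.34313575411533553 [ 2.19521045e+00  2.24725087e+00 -2.37733245e-04]
1.3423006249266467
```

There is no resistance 12° anticlockwise, which is past where a stop would be, so this is the free way. I'll continue.

Call:
{"api": "drive_tool", "payload": {"deltas": [{"linear":[0,0,0],"yaw":0.1,"fingers":1},{"linear":[0,0,0],"yaw":0.2,"fingers":1},{"linear":[0,0,0],"yaw":0.3,"fingers":1},{"linear":[0,0,0],"yaw":0.4,"fingers":1},{"linear":[0,0,0],"yaw":0.5,"fingers":1},{"linear":[0,0,0],"yaw":0.6,"fingers":1},{"linear":[0,0,0],"yaw":0.7,"fingers":1},{"linear":[0,0,0],"yaw":0.8,"fingers":1}]}}

```text
t: 15.25
ee_pos: [0.4539, -0.0241, 0.1245]
tcp_rot: [-1.143, -2.926, 0.0]
contact_force: [-0.6, -0.1, -0.1]
grip_width: 0.0138
grip_force: 30.0
```

Call:
{"api": "drive_tool", "payload": {"deltas": [{"linear":[0,0,0],"yaw":0.1,"fingers":1},{"linear":[0,0,0],"yaw":0.2,"fingers":1},{"linear":[0,0,0],"yaw":0.3,"fingers":1},{"linear":[0,0,0],"yaw":0.4,"fingers":1},{"linear":[0,0,0],"yaw":0.5,"fingers":1},{"linear":[0,0,0],"yaw":0.5,"fingers":1},{"linear":[0,0,0],"yaw":0.5,"fingers":1},{"linear":[0,0,0],"yaw":0.5,"fingers":1}]}}

```text
t: 16.25
ee_pos: [0.454, -0.0241, 0.1245]
tcp_rot: [0.39, 3.117, -0.0]
contact_force: [0.5, -1.0, -0.6]
grip_width: 0.0139
grip_force: 30.0
```

Run:
```python
from h import *
im=robot.get_image("scene");cv2.imwrite("pics/s7.png",cv2.resize(im[180:260,275:381,::-1],(795,600),interpolation=2))
s=robot.sense();print(s["contact_force"],s["grip_width"],s["grip_force"],s["wrist_torque"],s["tau"][5])
y=R.from_rotvec(s["tcp_rot"]).as_matrix()[:,1];print(np.degrees(np.arctan2(y[1],y[0])))
```

```text
[-0.26220005  0.86940967 -1.07967146] 0.01368274411592789 29.999920427799225 [-0.04812019  0.05620053 -0.04101631] 0.011420859082136303
75.76042710927032
```

View pics/s7.png

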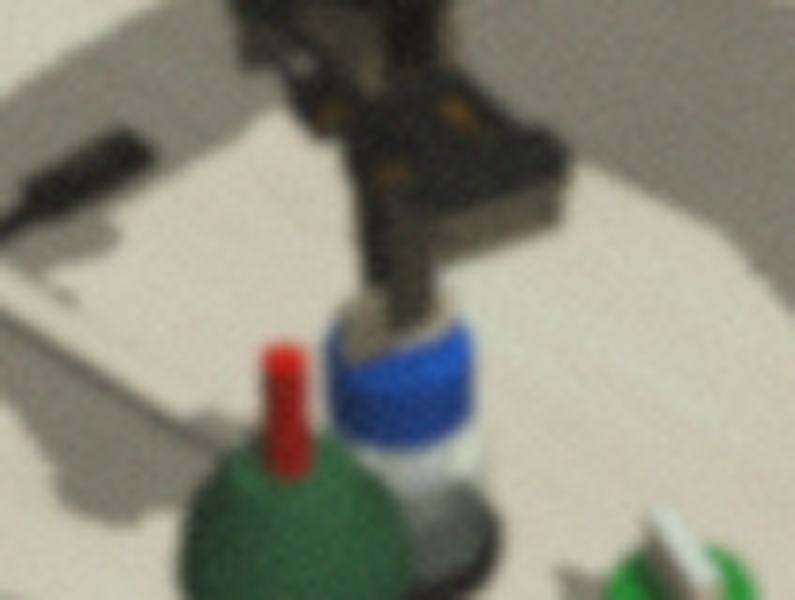

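The crop shows the bar at about (325,395), turned roughly 86° with the gripper. Next I'll lift gently and watch the force.

Call:
{"api": "drive_tool", "payload": {"deltas": [{"linear":[0,0,0.004],"yaw":0,"fingers":1},{"linear":[0,0,0.008],"yaw":0,"fingers":1},{"linear":[0,0,0.012],"yaw":0,"fingers":1},{"linear":[0,0,0.012],"yaw":0,"fingers":1},{"linear":[0,0,0.012],"yaw":0,"fingers":1},{"linear":[0,0,0.012],"yaw":0,"fingers":1},{"linear":[0,0,0.012],"yaw":0,"fingers":1},{"linear":[0,0,0.012],"yaw":0,"fingers":1}]}}

```text
t: 17.3
ee_pos: [0.454, -0.024, 0.1364]
tcp_rot: [-0.388, -3.117, -0.0]
contact_force: [0.4, 0.3, 0.7]
grip_width: 0.0137
grip_force: 30.0
```

Call:
{"api": "drive_tool", "payload": {"deltas": [{"linear":[0,0,0.012],"yaw":0,"fingers":1},{"linear":[0,0,0.024],"yaw":0,"fingers":1},{"linear":[0,0,0.036],"yaw":0,"fingers":1},{"linear":[0,0,0.048],"yaw":0,"fingers":1},{"linear":[0,0,0.056],"yaw":0,"fingers":1},{"linear":[0,0,0.056],"yaw":0,"fingers":1},{"linear":[0,0,0.056],"yaw":0,"fingers":1},{"linear":[0,0,0.056],"yaw":0,"fingers":1}]}}

```text
t: 18.3
ee_pos: [0.4536, -0.0239, 0.1919]
tcp_rot: [-0.388, -3.116, -0.0]
contact_force: [0.0, -0.5, -0.6]
grip_width: 0.0137
grip_force: 30.0
```

Run:
```python
from h import *
im=robot.get_image("scene");cv2.imwrite("pics/s8.png",cv2.resize(im[180:260,275:381,::-1],(795,600),interpolation=2))
s=robot.sense();print(s["contact_force"],s["grip_width"],s["grip_force"],s["ee_pos"],s["t"])
im=im.astype(int);r,g,b=im[...,0],im[...,1],im[...,2];ok=np.zeros(r.shape,bool);ok[190:250,310:345]=1
bl=np.argwhere(ok&(b>r+50)&(b>g+30));print("blue",bl.min(0),bl.max(0),bl.mean(0))
for z in(.108,.172):print(proj("scene",(.4536,-.0243,z)))
```

```text
[-0.31109336  0.52353638 -0.29204803] 0.013594850804503863 29.999576210975647 [ 0.45370448 -0.02392174  0.19202088] 18.35
blue [207 320] [222 337] [215.36597938 329.44329897]
(np.float64(229.36161328156226), np.float64(327.58062220149736))
(np.float64(214.0490333970512), np.float64(327.21587181603843))
```

View pics/s8.png

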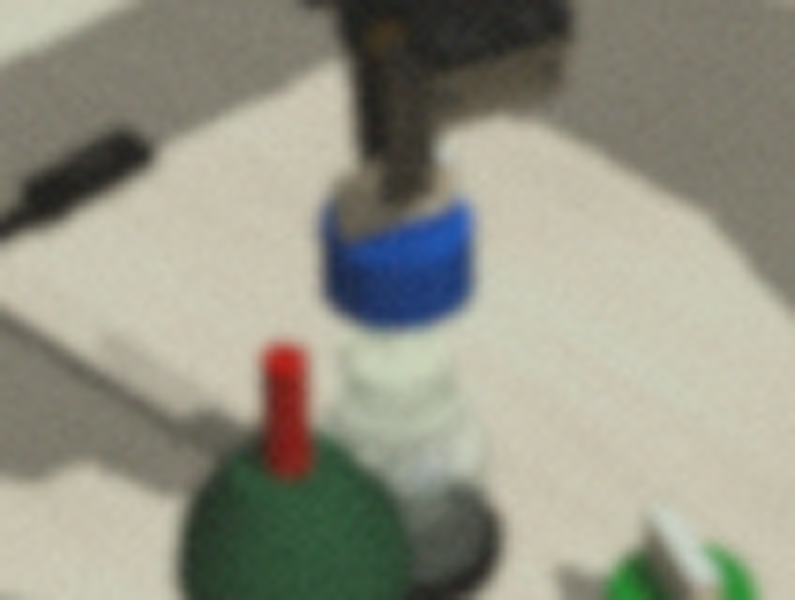

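The crop shows the cap at about (250,398), held level and clear above the open neck at (345,398). It has been lifted about 67 mm, so the bar is near z≈0.207. I'll hand in the job.

```bash
python3 -c "
from bench import robot
print(robot.close_job())"
```

```text
the job is handed in; nothing more can be done
None
```

I swung the lamp aside and turned the cap of the jar beneath it about 86° anticlockwise, which proved to be the free way since it met no stop (so I never tried clockwise). The gripper now holds it level, about 67 mm above its closed position over its own jar; the job was handed in at about 18 s, but no verdict came back.

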